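Fit the retaining bar in the battery box

ROBOT

A 7-joint arm with a two-finger parallel gripper is mounted at the origin on a cart in front of the work surface, level with it; the furniture and walls round the work are solid. World frame = base frame: x ahead of the robot, y to its left, z up, the work surface at z = 0. Lengths are in m, angles in rad, forces in N, time in s.
With the tool pointing down it reaches from about 0.35 to 0.9 m from the base axis. Payload 19.9 kg.
Tool frame: the origin (TCP) lies at the very end of the fingers, on their centre line; the grasp point (between the pads) lies 19 mm behind it (bot.grasp_offset is the distance from the TCP to the grasp point, in m); z points along the fingers, y is the line along which they close (so a half turn about z gives the same grasp; the last joint's range is limited). The gripper opens to 85 mm and grips with 20 to 120 N. Pads are 22 mm wide; open, the fingers measure 114 mm over their backs; the gripper's body (76 mm by 85 mm) begins 54 mm behind the grasp point. The pads swing forward as they close: fully open they stand 13 mm farther back than shut.
Start: joints at [1.206, 0.417, -0.01, 1.614, 0.005, 1.111, -0.053], TCP at [0.199, -0.593, 0.205] pointing down, gripper open.
Joint ranges: [-2.81, 2.81], [-0.39, 2.02], [-1.27, 1.25], [0.06, 2.57], [-1.19, 4.33], [0.19, 2], [-2.82, 2.82]. Speed limits (rad/s): [1.89, 1.89, 2.39, 2.39, 3.01, 3.01, 3.01].

INTERFACE

Orientations are given as a unit quaternion [x, y, z, w].
In Python, from bench import get_obs, vision, bot gives the robot as it stands. The module is installed in compiled form; this text tells all that it offers.
- The arm moves only by the tool drive_tool, never from a script. Its argument "rows" is a list of rows, each an object of numbers: "tx", "ty", "tz": the shift along the tool's x, y, z in mm; "yaw": the turn about the tool's z in degrees; "grip": the closure, from 0 (fully open) to 1 (shut). In form: [{"tx": .., "ty": .., "tz": .., "yaw": .., "grip": ..}, ...]. A call has exactly 8 rows; each row is the pose to reach, as a shift and turn from the pose commanded when the call began, along the tool's axes at that moment; what a row does not reach only later rows make up. A row lasts 1/10 s, in which the tool goes at most 50 mm and 8.59 degrees, less where a joint would pass 70% of its speed; a pose out of reach is approached as far as the arm can. A call with a gripper value outside its range is refused whole. The fingers move at their own pace and stop on an object; the grip force is fixed at half the most. Time passes only in rows, so rows that repeat a pose let the fingers close, or fill a call up. It gives the time, the measured TCP pose, the force, the opening and the grip force at its end, in the units of the state.
- get_obs(): the state, without advancing time (a new reading comes with each control period).
- vision.camera(name): name is "scene" or "top" or "wrist"; returns a dict with "image" (400x640x3 uint8, blue, green, red), "camera_matrix" (3x3 intrinsics, pixels), "position" and "attitude" of the camera in the world. Camera axes: x right, y up, looking along -z (the intrinsics and any distortion apply to the point x, -y, -z); pixel columns grow to the right and rows downward; lengths in m; the calibration is good to about 2 mm. A picture is of the moment at which its call begins. There is no depth.
- bot.close_job(): hands the job in; it is judged then, once.
The state is a dict: "t": time; "qpos": joint angles; "qd": joint speeds; "tau": joint torques, N m; "tcp_pos": TCP position; "eef_rot": TCP orientation; "contact_force": force on the tool from outside, world axes, zero at the start; "torque": the same for the moment, N m; "gripper_width": opening from 0.0 (shut) to 1.0 (fully open); "finger_force": force on a finger pad.
Only numpy, scipy, OpenCV 4.12 (cv2) and the standard library are available. Lean on these libraries where they do the work, as an engineer would, in place of code of your own. Each camera call takes 0.05 s, during which the arm holds its last target. There are 200 camera calls.

TASK

Fit the battery's retaining bar: swing the battery box's lid fully open by its orange pull tab, then flip its red-handled stay all the way up to prop the lid, and only then fetch the yellow bar and lay it lengthways across the two notched brackets over the battery, resting flat in both notches. Lower the bar into place in the grip rather than dropping it, leave lid and stay up, and leave the other things on the bench where they are.

Things in the scene. Friction and masses are not known exactly. Their poses are not given: they have to be found in the camera images.
- battery_box: Grey steel battery box fixed to the bench, 180 (x) x 150 (y) mm, 75 mm high to its rim, walls 5 mm. Origin: centre of its underside, on the bench; x points to its back (hinge side), y to its left, z up. A fixed battery 88 x 112 mm fills its middle, top at z = 59 mm, terminals at the back to 61 mm. Inner faces of the end walls at x = -85 and +85 mm.
- seat_front (a point): Middle of the seat of the front bracket, a steel post on the box's centre line (box frame x = -56, y = 0, z = 64 mm), 14 mm thick along x. The flat seat lies between two cheeks 36 mm apart (y = -18 to +18 mm) that end 8 mm above the seat. The bar's underside rests on it, the bar lying along the box's x.
- seat_back (a point): The same on the back bracket (box frame x = +56, y = 0, z = 64 mm).
- lid (a joint): Lid angle, rad: 0 shut, 1.4 fully open (stop); starts shut or a little ajar (to 0.35). 187 mm long from its hinge, 160 wide, 6 thick, with a 9 mm skirt below, 0.3 kg; the stiff hinge (0.5 N m) holds it where it is left. Fully open it still leans 10 degrees forward over the box, so the bar cannot come straight down from high above: bring it in low, from the front.
- lid_hinge (a point): Point on the lid's hinge axis at its middle (box frame x = +90, y = 0, z = 77 mm). The axis is the box's y.
- lid_tab (a point): Middle of the orange pull tab that sticks out 42 mm beyond the lid's front edge, in line with the lid: 14 mm wide across (box y), 10 mm thick. 210 mm from the hinge axis, 2 mm above its plane (the lid's z); turns with the lid. Pinched across its 14 mm it can pivot between the fingers as the lid swings.
- stay (a joint): Angle of the stay, rad: about 0 lying forward along the box's right side (its start, up to 0.25), 2.15 fully up and leaning back against the lid (stop). It stays where it is left (0.12 N m friction). Turns about the box's y, the free end going up and then back.
- stay_pivot (a point): Pivot of the stay on the right wall: box frame x = +20, y = -91, z = 62 mm.
- stay_grip (a point): Point near the middle of the stay's red grip, a round handle 12 mm in diameter and 45 mm long that points straight out to the box's right (-y, from y = -111 to -156 mm) from the end of the 100 mm rod, 8 mm in diameter. Point at box y = -139 mm, 100 mm from the pivot axis.
- retaining_bar: Yellow retaining bar, 140 (x) x 28 (y) x 12 mm with a 1.5 mm rib on top, 0.14 to 0.28 kg. Origin: centre of its underside; lies flat on the bench, z up, x along its length (either end may face either way).
- wood_block: Bystander: softwood block 45 (x) x 120 (y) x 35 mm, origin at the centre of its underside.
- brake_pad: Bystander: dark brake pad 42 (x) x 84 (y) x 12 mm, origin at the centre of its underside.
- piston: Bystander: alloy piston standing upright, 60 mm in diameter, 54 mm high, origin at the centre of its underside.
- small_carton: Bystander: small blue carton 55 (x) x 85 (y) x 35 mm, origin at the centre of its underside.
- screwdriver: Bystander: screwdriver, 215 mm long (y), 22 mm wide, 20 mm high, origin at the centre of its underside.
- spanner: Bystander: spanner, 200 mm long (y), 31 mm wide, 9 mm high, origin at the centre of its underside.
- tape: Bystander: roll of black tape lying flat, 66 mm in diameter, 19 mm high, origin at the centre of its underside.
Things that resemble listed ones, but are neither listed nor needed, are in the scene too. There is more than one size of the retaining_bar; the job needs the larger.

How it is judged:
On the way, in this order (a step that is already met when the one before it is completed fails the run):
1. the lid is fully open (value of joint lid above 1.28 rad), for 0.2 s.
2. the stay is flipped fully up under the open lid (value of joint lid above 1.28 rad and value of joint stay above 1.92 rad), for 0.2 s.
3. the bar is lowered into the notches while still held (less than 8 mm above its seats) (all of step 2 and x of retaining_bar in the frame of battery_box between -0.016 and 0.016 m and y of retaining_bar in the frame of battery_box between -0.006 and 0.006 m and angle between the x axis of retaining_bar and the x axis of battery_box, either way round below 0.1 rad and z of retaining_bar in the frame of battery_box below 0.072 m and contact force between retaining_bar and the fingers above 0.3 N), for 0.1 s.
At the end, for the whole second after the job is handed in: The bar rests in both notches: its origin 61 to 67 mm above the bottom of the box, within 16 mm of the middle lengthways and 6 mm sideways, within 0.1 rad of the box's length and 0.05 rad of level, at rest; the lid is open beyond 1.28 rad and the stay up beyond 1.92 rad (all of step 2 and x of retaining_bar in the frame of battery_box between -0.016 and 0.016 m and y of retaining_bar in the frame of battery_box between -0.006 and 0.006 m and angle between the x axis of retaining_bar and the x axis of battery_box, either way round below 0.1 rad and z of retaining_bar in the frame of battery_box between 0.061 and 0.067 m and angle between retaining_bar's own z axis and vertical below 0.05 rad and linear speed of retaining_bar below 0.02 m/s); the robot touches nothing.
It fails at once if one of the bystanders (the wooden block, the brake pad, the piston, the blue carton, the screwdriver, the spanner, the tape roll) is moved more than 30 mm (distance of any of wood_block, brake_pad, piston, small_carton, screwdriver, spanner, tape from where it was at the start of the episode above 0.03 m).
It also fails if it takes over 72 s, if anything falls off the work surface, if the arm or the gripper's body presses on something with over 40 N, if the wrist force passes 120 N, or if a joint passes its speed limit or range.

## Working session

There is one attempt and no reset: what is moved stays moved. The work goes in short steps, Python scripts to look and compute and a tool call to move; the robot and the scene stay as the last step left them, time stands still between calls to the robot, and variables do not carry over. Pictures are saved under pics/ and viewed, at most 10 in all, crops included, and the job is handed in when it is done.

Besides the shell and the picture viewer there is one more tool, called as name([rows], argument=value, ...), one row to a line, values as JSON. drive_tool: Moves the arm, as the interface text tells. Its arguments: {"type":"object","properties":{"rows":{"type":"array"}},"required":["rows"]}

```bash
mkdir -p pics; cat > h.py <<'E'
import numpy as np, cv2
from scipy.spatial.transform import Rotation as R
from bench import get_obs, vision, bot
def cam(name,fn=None):
    c=vision.camera(name)
    if fn: cv2.imwrite(fn,c["image"])
    a=np.array(c["attitude"],float)
    c["R"]=R.from_quat(a).as_matrix() if a.size==4 else a.reshape(3,3)
    c["K"]=np.array(c["camera_matrix"],float); c["p"]=np.array(c["position"],float)
    return c
def ray(c,u,v):
    d=np.linalg.inv(c["K"])@np.array([u,v,1.]); d=c["R"]@(d*[1,-1,-1]); return d
def atz(c,u,v,z):
    d=ray(c,u,v); return c["p"]+d*(z-c["p"][2])/d[2]
def proj(c,P):
    q=c["R"].T@(np.array(P)-c["p"])*[1,-1,-1]; q=c["K"]@q; return q[:2]/q[2]
E
python3 - <<'E'
from h import *
import pickle
for n in("top","scene"):
    c=cam(n,f"pics/{n}0.png"); print(n,[k for k in c],c["p"],c["attitude"],c["K"].round(1).tolist())
    pickle.dump(c,open(n+"0.pkl","wb"))
o=get_obs(); print(o)
E
```

```text
top ['image', 'camera_matrix', 'position', 'attitude', 'R', 'K', 'p'] [0.39664671 0.04223259 1.43871975] [-0.02355792  0.02349702  0.71118441 -0.70221767] [[486.8, 0.0, 320.7], [0.0, 486.8, 200.0], [0.0, 0.0, 1.0]]
scene ['image', 'camera_matrix', 'position', 'attitude', 'R', 'K', 'p'] [-0.00621464  1.07857587  0.86095131] [-0.10910741  0.46230801  0.85910242 -0.19055156] [[429.0, 0.0, 322.0], [0.0, 429.0, 203.4], [0.0, 0.0, 1.0]]
{'t': 0.1, 'qpos': array([ 1.2055238 ,  0.41793443, -0.01032804,  1.6141204 ,  0.00466444,
        1.11070963, -0.05300112]), 'qd': array([-0.00058166, -0.00073858,  0.00026848, -0.00130992, -0.00176241,
       -0.00266639, -0.00101851]), 'tau': array([ 3.46515910e-03, -8.65818930e+01,  6.81191739e-01, -4.35630441e+01,
        1.92368712e-02,  4.94926891e-03, -1.24124907e-05]), 'tcp_pos': array([ 0.19874172, -0.59218704,  0.20400745]), 'eef_rot': array([ 9.86923722e-01,  1.61186965e-01, -1.15137183e-04, -5.62202625e-04]), 'contact_force': array([-0.82050024,  0.92686164,  0.24234806]), 'torque': array([-0.0304987 ,  0.02641018,  0.00975928]), 'finger_force': 0.0, 'gripper_width': 0.9999829882610054}
```

View pics/top0.png

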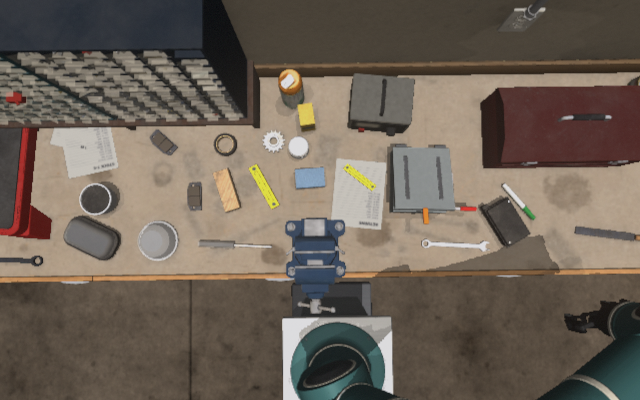

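View pics/scene0.png

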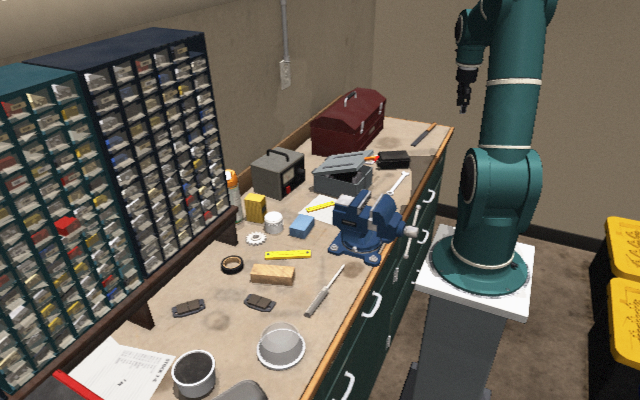

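Top view (up = +x, right = −y): box at about (421,178), with its orange tab at (425,215) and red stay handle at (467,209). There are two possible bars: the longer at (264,186), and a shorter one at (360,177) on the paper. The longer should be the right one. The vise stands between the bars and the box. I'll check with a close crop.

```bash
python3 - <<'E'
from h import *
import pickle
t=pickle.load(open("top0.pkl","rb"));s=pickle.load(open("scene0.pkl","rb"))
a=cv2.resize(t["image"][135:235,370:500],None,fx=4,fy=4,interpolation=cv2.INTER_CUBIC) #520x400
b=cv2.resize(t["image"][155:215,240:290],None,fx=4,fy=4,interpolation=cv2.INTER_CUBIC) #200x240
d=cv2.resize(s["image"][140:210,300:420],None,fx=4,fy=4,interpolation=cv2.INTER_CUBIC) #480x280... 
W=np.zeros((600,800,3),np.uint8); W[:400,:520]=a; W[:240,530:730]=b
d=cv2.resize(d,(343,200)); W[400:,:343]=d
W[250:530,530:790]=cv2.resize(t["image"][155:211,335:387],(260,280),interpolation=cv2.INTER_CUBIC)
cv2.imwrite("pics/crop1.png",W)
hsv=cv2.cvtColor(t["image"],cv2.COLOR_BGR2HSV)
m=cv2.inRange(hsv,(24,130,120),(36,255,255))
n,l,st,ce=cv2.connectedComponentsWithStats(m)
for i in range(1,n):
    if st[i,4]>60:
        p=np.argwhere(l==i)[:,::-1].astype(np.float32)
        w=np.array([atz(t,u,v,.012)[:2] for u,v in p],np.float32)
        r=cv2.minAreaRect(w*1000); print(ce[i].round(1),st[i,4],np.round(r[0]),np.round(r[1]),round(r[2],1))
E
```

```text
[305.8 114.3] 277 [749.  83.] [64. 42.] 7.5
[263.6 186.3] 432 [535. 209.] [139.  28.] 28.8
[359.3 177. ] 232 [559. -73.] [106.  20.] 51.6
```

View pics/crop1.png

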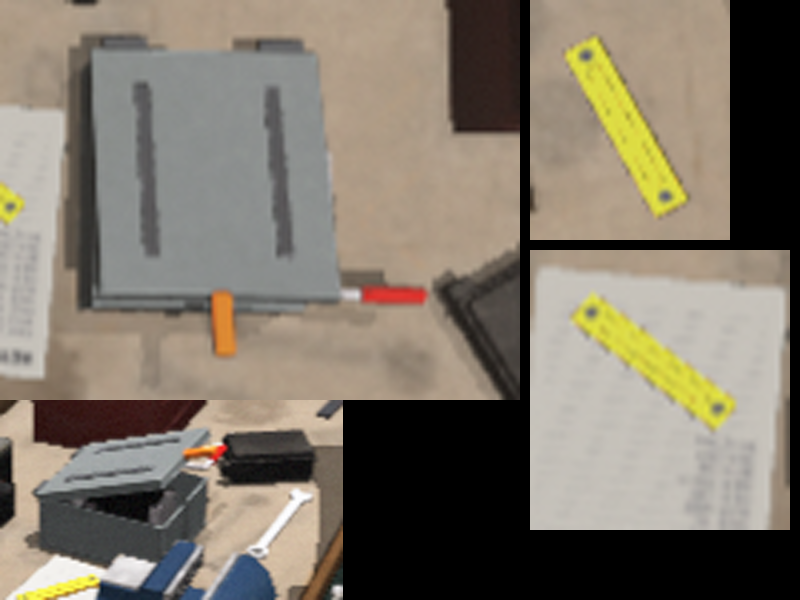

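Crop: the lid spans (93,50)–(339,297) in the 4x crop, the tab runs (222,292)–(225,355), and the red grip runs (362,295)–(427,296). The 139x28 mm bar at (264,186) is the larger one (the other is 106x20), so I choose it. Next I'll fit the box pose.

```bash
cat > fit.py <<'E'
from h import *
import pickle
from scipy.optimize import least_squares
t=pickle.load(open("top0.pkl","rb"));s=pickle.load(open("scene0.pkl","rb"))
def boxT(x,y,yaw): return R.from_euler("z",yaw).as_matrix(),np.array([x,y,0])
def lidp(r,y,z,a): # r from hinge
    return np.array([.09-r*np.cos(a)+z*np.sin(a)*1, y, .077+r*np.sin(a)+z*np.cos(a)])
def stayp(y,a,r=.1): return np.array([.02-r*np.cos(a),y,.062+r*np.sin(a)])
E
cat > f1.py <<'E'
from fit import *
T=lambda u,v:(370+u/4,135+v/4); S=lambda u,v:(300+u/2.858,140+(v-400)/2.857)
def model(p):
    x,y,w,a,b=p; zt=.005
    Rm,o=boxT(x,y,w); W=lambda q:Rm@q+o
    L=[(t,lidp(.187,.08,zt,a),T(95,292)),(t,lidp(.187,-.08,zt,a),T(339,298)),
    (t,lidp(.0,.08,zt,a),T(93,50)),(t,lidp(.0,-.08,zt,a),T(317,53)),
    (t,lidp(.229,0,.002,a),T(225,355)),(t,stayp(-.156,b),T(427,296)),(t,stayp(-.111,b),T(362,295)),
    (s,lidp(.229,0,.002,a),S(184,453)),(s,lidp(.187,0,.002,a),S(215,448)) ,
    (s,np.array([-.09,.075,0]),S(160,565)),(s,np.array([.09,.075,0]),S(42,540)),(s,np.array([-.09,-.075,.075]),S(207,482))]
    L=L[:7]+L[9:]
    return L,W
f=lambda p:np.concatenate([proj(c,W(q))-uv for L,W in [model(p)] for c,q,uv in L])
r=least_squares(f,[.55,-.22,0,.2,.1],loss="soft_l1")
print(r.x.round(4),np.degrees(r.x[2])); print(f(r.x).reshape(-1,2).round(1).tolist())
L,W=model(r.x); a,b=r.x[3:]
print("tab",W(lidp(.21,0,.002,a)).round(4),"grip",W(stayp(-.139,b)).round(4)); print("scene tab",proj(s,W(lidp(.229,0,.002,a))),S(184,453),S(222,447))
import json; json.dump(r.x.tolist(),open("box.json","w"))
E
python3 f1.py
```

```text
[ 0.5394 -0.2387 -0.044   0.355   0.2575] -2.5217653735260748
[[1.2, -0.2], [0.4, 0.2], [-0.5, -0.7], [0.4, 0.3], [-0.5, 0.2], [-0.1, 0.1], [-0.0, -0.2], [0.3, 4.7], [-1.5, 1.8], [0.5, -1.8]]
tab [ 0.4333 -0.234   0.1519] grip [ 0.4567 -0.3742  0.0875]
scene tab [375.07629617 157.26918313] (364.3806857942617, 158.55092754637732) (377.6766969909027, 156.45082254112705)
```

```bash
cat >> h.py <<'E'
import json,os
def goal(P,yaw=None,o=None,note=""):
    "shift in tool mm + yaw deg from measured pose to world TCP P, world yaw (deg) of tool x"
    o=o or get_obs(); Rt=R.from_quat(o["eef_rot"]).as_matrix()
    d=Rt.T@(np.array(P)-o["tcp_pos"])*1000
    cur=np.degrees(np.arctan2(Rt[1,0],Rt[0,0])); dy=0 if yaw is None else -((yaw-cur+90)%180-90)
    print(note,"t",d.round(1).tolist(),"yaw",round(dy,1),"| now",o["tcp_pos"].round(4),"yawW",round(cur,2),"tilt",Rt[:,2].round(4),"w",round(o["gripper_width"],3),"time",o["t"])
E
cat > p1.py <<'E'
from fit import *
x,y,w,a,b=json.load(open("box.json")); Rm,o=boxT(x,y,w); W=lambda q:Rm@q+o
p=W(lidp(.214,0,.002,a))
goal(p+[0,0,.06],np.degrees(w)); goal(p+[0,0,-.016],np.degrees(w))
E
python3 p1.py
```

```text
t [332.8, -266.3, -9.0] yaw 21.1 | now [ 0.1987 -0.5922  0.204 ] yawW 18.55 tilt [-4.0e-04  1.1e-03 -1.0e+00] w 1.0 time 0.1
 t [332.8, -266.2, 67.0] yaw 21.1 | now [ 0.1987 -0.5922  0.204 ] yawW 18.55 tilt [-4.0e-04  1.1e-03 -1.0e+00] w 1.0 time 0.1
```

drive_tool([
  {"tx":38,"ty":-30,"tz":-10,"yaw":3,"grip":0.3},
  {"tx":76,"ty":-60,"tz":-15,"yaw":6,"grip":0.3},
  {"tx":114,"ty":-90,"tz":-20,"yaw":10,"grip":0.3},
  {"tx":152,"ty":-120,"tz":-20,"yaw":14,"grip":0.3},
  {"tx":190,"ty":-150,"tz":-20,"yaw":18,"grip":0.3},
  {"tx":228,"ty":-180,"tz":-20,"yaw":21,"grip":0.3},
  {"tx":266,"ty":-211,"tz":-20,"yaw":21,"grip":0.3},
  {"tx":300,"ty":-240,"tz":-18,"yaw":21,"grip":0.3},
])

```text
t: 0.9
tcp_pos: [0.4078, -0.2674, 0.2227]
eef_rot: [1.0, -0.021, 0.0, 0.0]
contact_force: [1.7, -1.2, -0.1]
gripper_width: 0.701
finger_force: 0.0
```

```bash
python3 p1.py
```

```text
t [20.3, -34.4, 9.4] yaw 0.1 | now [ 0.4078 -0.2674  0.2227] yawW -2.42 tilt [ 2.e-04 -1.e-04 -1.e+00] w 0.701 time 0.9
 t [20.3, -34.4, 85.4] yaw 0.1 | now [ 0.4078 -0.2674  0.2227] yawW -2.42 tilt [ 2.e-04 -1.e-04 -1.e+00] w 0.701 time 0.9
```

drive_tool([
  {"tx":10,"ty":-17,"tz":5,"yaw":0,"grip":0.3},
  {"tx":20,"ty":-34,"tz":10,"yaw":0,"grip":0.3},
  {"tx":20,"ty":-34,"tz":20,"yaw":0,"grip":0.3},
  {"tx":20,"ty":-34,"tz":30,"yaw":0,"grip":0.3},
  {"tx":20,"ty":-34,"tz":35,"yaw":0,"grip":0.3},
  {"tx":20,"ty":-34,"tz":35,"yaw":0,"grip":0.3},
  {"tx":20,"ty":-34,"tz":35,"yaw":0,"grip":0.3},
  {"tx":20,"ty":-34,"tz":35,"yaw":0,"grip":0.3},
])

```text
t: 1.7
tcp_pos: [0.4284, -0.2368, 0.1879]
eef_rot: [1.0, -0.022, 0.0, 0.0]
contact_force: [-0.0, 0.0, 0.2]
gripper_width: 0.702
finger_force: 0.0
```

```bash
cat p1.py > p2.py; cat >> p2.py <<'E'
c=cam("wrist","pics/w1.png"); print(proj(c,W(lidp(.229,0,.002,a))),proj(c,W(lidp(.187,0,.002,a))),proj(c,W(lidp(.187,-.08,.005,a))),proj(c,W(lidp(.187,.08,.005,a))))
import pickle; pickle.dump(c,open("w1.pkl","wb"))
E
python3 p2.py
```

```text
t [1.1, -3.0, -25.3] yaw 0.0 | now [ 0.4284 -0.2368  0.1879] yawW -2.48 tilt [ 4.e-04 -2.e-04 -1.e+00] w 0.702 time 1.7
 t [1.0, -3.0, 50.7] yaw 0.0 | now [ 0.4284 -0.2368  0.1879] yawW -2.48 tilt [ 4.e-04 -2.e-04 -1.e+00] w 0.702 time 1.7
[317.78614616 236.73964209] [317.89622871 182.19969482] [422.49330783 181.68211764] [213.16337083 181.57098182]
```

View pics/w1.png

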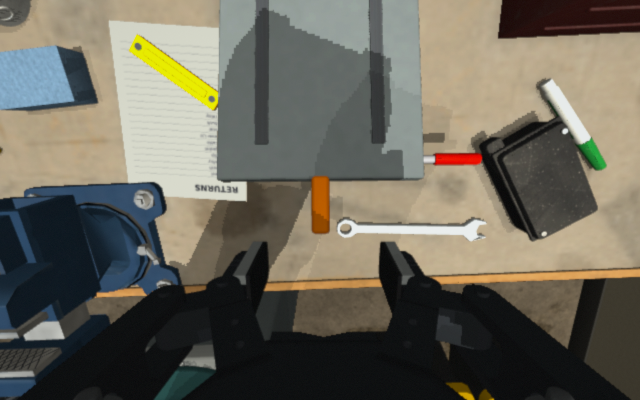

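Wrist view: tab at (320,178)–(320,233), lid front corners at (218,179) and (423,180), red grip at (437,159)–(481,159). The fit is within about 3 px; I'll refine it with these points.

```bash
python3 - <<'E'
s=open("f1.py").read()
s=s.replace("def model","wc=pickle.load(open('w1.pkl','rb'))\ndef model",1)
s=s.replace("    L=L[:7]+L[9:]","""    L=L[:7]+L[9:]+2*[(wc,lidp(.187,-.08,zt,a),(423,180)),(wc,lidp(.187,.08,zt,a),(218,179.5)),(wc,lidp(.229,0,.002,a),(320.5,233)),(wc,stayp(-.156,b),(481,159)),(wc,stayp(-.111,b),(437,159.5))]""")
open("f1.py","w").write(s)
E
python3 f1.py; python3 p1.py
```

```text
[ 0.5419 -0.2406 -0.0424  0.3254  0.219 ] -2.4302507769636033
[[1.6, -0.2], [0.6, 0.1], [0.1, -1.5], [1.0, -0.6], [-0.3, 0.2], [0.2, -0.5], [0.3, -0.7], [-0.1, 4.3], [-1.8, 1.5], [0.0, -2.1], [-0.1, -0.5], [0.1, 0.2], [0.0, 0.3], [0.7, 0.5], [-1.7, 0.0], [-0.1, -0.5], [0.1, 0.2], [0.0, 0.3], [0.7, 0.5], [-1.7, 0.0]]
tab [ 0.4336 -0.236   0.146 ] grip [ 0.4584 -0.3762  0.0837]
scene tab [375.13203567 158.61863254] (364.3806857942617, 158.55092754637732) (377.6766969909027, 156.45082254112705)
 t [1.4, -0.9, -19.4] yaw -0.0 | now [ 0.4284 -0.2367  0.1879] yawW -2.47 tilt [ 4.e-04 -2.e-04 -1.e+00] w 0.695 time 1.75
 t [1.3, -0.9, 56.6] yaw -0.0 | now [ 0.4284 -0.2367  0.1879] yawW -2.47 tilt [ 4.e-04 -2.e-04 -1.e+00] w 0.695 time 1.75
```

drive_tool([
  {"tx":1,"ty":-1,"tz":20,"yaw":0,"grip":0.3},
  {"tx":1,"ty":-1,"tz":40,"yaw":0,"grip":0.3},
  {"tx":1,"ty":-1,"tz":55,"yaw":0,"grip":0.4},
  {"tx":1,"ty":-1,"tz":55,"yaw":0,"grip":0.7},
  {"tx":1,"ty":-1,"tz":55,"yaw":0,"grip":1},
  {"tx":1,"ty":-1,"tz":55,"yaw":0,"grip":1},
  {"tx":1,"ty":-1,"tz":55,"yaw":0,"grip":1},
  {"tx":1,"ty":-1,"tz":55,"yaw":0,"grip":1},
])

```text
t: 2.55
tcp_pos: [0.4297, -0.2356, 0.1332]
eef_rot: [1.0, -0.021, 0.0, 0.0]
contact_force: [0.1, 0.6, 0.8]
gripper_width: 0.001
finger_force: 0.5
```

```bash
cat > p3.py <<'E'
from fit import *
x,y,w,a,b=json.load(open("box.json")); Rm,o=boxT(x,y,w)
ob=get_obs(); P=ob["tcp_pos"]+[0,0,.017]; q=Rm.T@(P-o)-[.09,0,.077]
r=np.hypot(q[0],q[2]); th=np.arctan2(q[2],-q[0]); print("r",r,"th",th,"y",q[1],"F",ob["finger_force"],ob["contact_force"].round(1))
Rt=R.from_quat(ob["eef_rot"]).as_matrix()
for A in np.linspace(th,1.42,17)[1:]:
    n=Rm@(np.array([.09-r*np.cos(A),q[1],.077+r*np.sin(A)]))+o
    print(round(A,2),(Rt.T@(n-P)*1000).round(0).tolist())
E
python3 p3.py
```

```text
r 0.21507262579088363 th 0.3471660451592971 y 0.0002454803291848072 F 0.5023410078138113 [0.1 0.6 0.8]
0.41 [5.0, 0.0, -13.0]
0.48 [12.0, 0.0, -26.0]
0.55 [19.0, 0.0, -39.0]
0.62 [27.0, 0.0, -51.0]
0.68 [35.0, 0.0, -62.0]
0.75 [45.0, 0.0, -73.0]
0.82 [55.0, 0.0, -84.0]
0.88 [66.0, 0.0, -93.0]
0.95 [77.0, 0.0, -102.0]
1.02 [89.0, 0.0, -110.0]
1.08 [102.0, 0.0, -117.0]
1.15 [115.0, 0.0, -123.0]
1.22 [128.0, 0.0, -129.0]
1.29 [142.0, 0.0, -133.0]
1.35 [156.0, 0.0, -137.0]
1.42 [170.0, 0.0, -139.0]
```

The fingers closed to zero, so they missed the tab. Looking again.

```bash
python3 - <<'E'
from fit import *
x,y,w,a,b=json.load(open("box.json")); Rm,o=boxT(x,y,w); W=lambda q:Rm@q+o
A=cam("wrist"); B=cam("scene"); ob=get_obs()
pickle.dump(A,open("w2.pkl","wb"));pickle.dump(B,open("s2.pkl","wb"))
for c in(A,B): print("tcp",proj(c,ob["tcp_pos"]),"tab",proj(c,W(lidp(.229,0,.002,a))),proj(c,W(lidp(.187,0,.002,a))))
Wd=np.zeros((600,800,3),np.uint8)
Wd[:400,:]=cv2.resize(A["image"][100:300,120:520],(800,400),interpolation=cv2.INTER_CUBIC)
Wd[400:,:400]=cv2.resize(B["image"][130:180,330:430],(400,200),interpolation=cv2.INTER_CUBIC)
cv2.imwrite("pics/c2.png",Wd)
E
```

```text
tcp [321.32961024 236.10838972] tab [321.63444759 270.25364883] [321.61535046 200.26639205]
tcp [371.18719571 162.59447912] tab [375.13203567 158.61863254] [364.66894203 159.66299637]
```

View pics/c2.png

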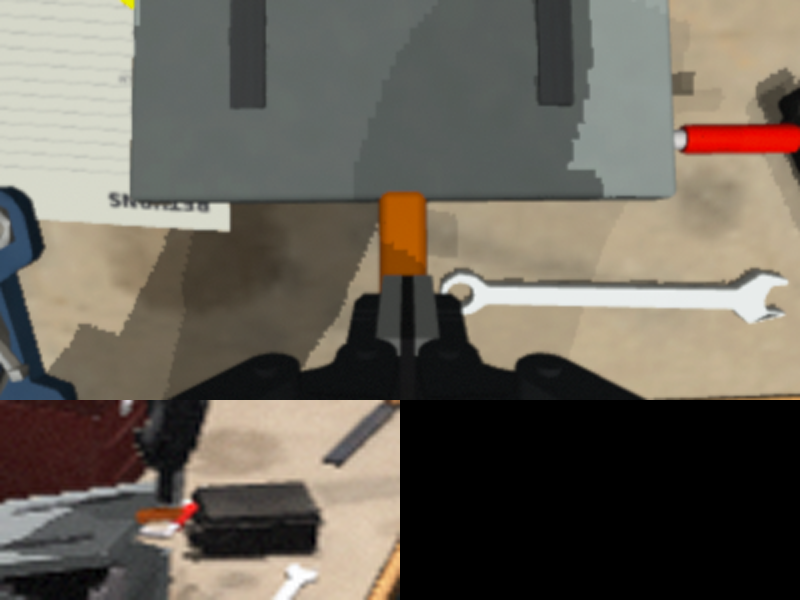

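Wrist crop: the shut fingers at (405,280) sit over the tab (380–427 wide, starting at row 193), so they're above it. The real lid angle is smaller than fitted. Refitting with this closer view.

```bash
cat > f2.py <<'E'
from fit import *
w1=pickle.load(open("w1.pkl","rb"));w2=pickle.load(open("w2.pkl","rb"))
print(w1["p"],w2["p"],w2["K"][0,0],R.from_matrix(w2["R"]).as_euler("zyx",degrees=True).round(2))
C=lambda u,v:(120+u/2,100+v/2)
# top pixel pairs relative tolerant; z top of lid
T=lambda u,v:(370+u/4,135+v/4)
def L(p):
    x,y,w,a,b=p; Rm,o=boxT(x,y,w); W=lambda q:Rm@q+o; zt=.003
    l=[(w1,lidp(.187,-.08,zt,a),(423,180)),(w1,lidp(.187,.08,zt,a),(218,179.5)),(w1,lidp(.229,0,.002,a),(320.5,233)),
       (w1,stayp(-.156,b),(481,159)),(w1,stayp(-.111,b),(437,159)),
       (w2,lidp(.187,-.08,zt,a),C(676,197)),(w2,lidp(.187,.08,zt,a),C(131,201)),(w2,lidp(.189,.007,.004,a),C(380,195)),(w2,lidp(.189,-.007,.004,a),C(427,195)),(w2,stayp(-.111,b),C(684,139)),
       (t,lidp(.0,.08,zt,a),T(93,50)),(t,lidp(.0,-.08,zt,a),T(317,53)),(t,lidp(.187,.08,zt,a),T(95,293)),(t,lidp(.187,-.08,zt,a),T(339,298))]
    return np.concatenate([proj(c,W(q))-uv for c,q,uv in l])
r=least_squares(L,[.54,-.24,-.04,.3,.2],loss="soft_l1"); x,y,w,a,b=r.x
print(r.x.round(4)); print(L(r.x).reshape(-1,2).round(1).tolist())
Rm,o=boxT(x,y,w); print("tab",(Rm@lidp(.21,0,.002,a)+o).round(4))
json.dump(r.x.tolist(),open("box.json","w"))
E
python3 f2.py
```

```text
[ 0.49981655 -0.24120198  0.35722051] [ 0.50108739 -0.23997106  0.30254154] 280.6899766868467 [-92.56  16.     0.71]
[ 0.5422 -0.2404 -0.0388  0.3443  0.2056]
[[0.7, -1.7], [-0.6, -0.3], [0.2, 0.1], [0.0, -0.3], [-2.2, -0.1], [-0.7, 0.1], [0.5, -0.8], [-0.4, 5.0], [0.0, 4.9], [0.6, 0.0], [-0.2, -1.2], [0.6, -0.5], [1.7, -0.7], [0.8, -0.4]]
tab [ 0.4353 -0.2362  0.1498]
```

```bash
python3 - <<'E'
from fit import *
w2=pickle.load(open("w2.pkl","rb"));s2=pickle.load(open("s2.pkl","rb"))
def aty(c,u,v,y):
    d=ray(c,u,v); return c["p"]+d*(y-c["p"][1])/d[1]
print("scene tip",aty(s2,373,155.7,-.236),"tab l/r",aty(s2,364.3,159.3,-.236),aty(s2,376.3,158.5,-.236))
for P in [(.441,-.236,.133),(.441,-.236,.152),(.4297,-.236,.133),(.419,-.236,.133),(.441,-.236,.18),(.4297,-.236,.18)]: print(P,proj(w2,P))
I=s2["image"]; W=cv2.resize(I[110:185,320:420],(800,600),interpolation=cv2.INTER_NEAREST); cv2.imwrite("pics/s2.png",W)
E
```

```text
scene tip [ 0.4244613  -0.236       0.16155018] tab l/r [ 0.45652322 -0.236       0.14036691] [ 0.41155066 -0.236       0.15309669]
(0.441, -0.236, 0.133) [321.15982224 219.58299756]
(0.441, -0.236, 0.152) [320.91480166 230.66714599]
(0.4297, -0.236, 0.133) [321.94302478 235.96019048]
(0.419, -0.236, 0.133) [322.66041514 250.96121466]
(0.441, -0.236, 0.18) [320.43234381 252.49239217]
(0.4297, -0.236, 0.18) [321.48932794 273.50450965]
```

View pics/s2.png

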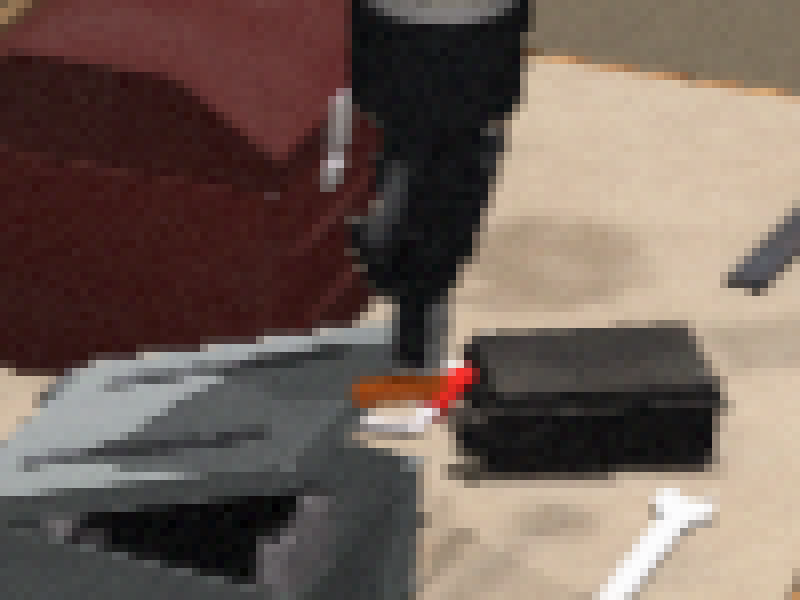

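Scene crop: the fingertips end at (420,365), just above the orange tab at (395,390). Both cameras put the real fingertips about 25 mm higher than the reported TCP. I'll open, go 24 mm lower and close again.

drive_tool([
  {"tx":0,"ty":0,"tz":-6,"yaw":0,"grip":0.5},
  {"tx":0,"ty":0,"tz":-6,"yaw":0,"grip":0.5},
  {"tx":0,"ty":0,"tz":-6,"yaw":0,"grip":0.5},
  {"tx":0,"ty":0,"tz":10,"yaw":0,"grip":0.5},
  {"tx":0,"ty":0,"tz":24,"yaw":0,"grip":0.5},
  {"tx":0,"ty":0,"tz":24,"yaw":0,"grip":1},
  {"tx":0,"ty":0,"tz":24,"yaw":0,"grip":1},
  {"tx":0,"ty":0,"tz":24,"yaw":0,"grip":1},
])

```text
t: 3.45
tcp_pos: [0.4293, -0.2345, 0.1089]
eef_rot: [1.0, -0.021, -0.0, -0.001]
contact_force: [0.0, 6.7, -3.1]
gripper_width: 0.151
finger_force: 58.9
```

```bash
python3 -c "
from h import *
o=get_obs();print(bot.grasp_offset,o['gripper_width'],o['finger_force'],o['tcp_pos'],o['contact_force'])"
```

```text
0.0187 0.1512553109219694 58.92531752586365 [ 0.42927641 -0.23450123  0.10887182] [ 0.04996964  6.71576844 -3.10069979]
```

Gripped the tab (width 0.15). Next, the arc.

```bash
sed -i 's/0,0,.017/0,0,.041/' p3.py; python3 p3.py
```

```text
r 0.2157611077089042 th 0.3445180255684564 y 0.001476843171116851 F 58.92531752586365 [ 0.   6.7 -3.1]
0.41 [5.0, -0.0, -13.0]
0.48 [12.0, -0.0, -27.0]
0.55 [19.0, -0.0, -39.0]
0.61 [27.0, -0.0, -51.0]
0.68 [35.0, -0.0, -63.0]
0.75 [45.0, -0.0, -74.0]
0.82 [55.0, -0.0, -84.0]
0.88 [66.0, -0.0, -94.0]
0.95 [77.0, -0.0, -103.0]
1.02 [89.0, -0.0, -111.0]
1.08 [102.0, -0.0, -118.0]
1.15 [115.0, -0.0, -124.0]
1.22 [129.0, -1.0, -130.0]
1.29 [142.0, -1.0, -134.0]
1.35 [156.0, -1.0, -138.0]
1.42 [171.0, -1.0, -141.0]
```

drive_tool([
  {"tx":5,"ty":1,"tz":-13,"yaw":0,"grip":1},
  {"tx":12,"ty":1,"tz":-27,"yaw":0,"grip":1},
  {"tx":19,"ty":1,"tz":-39,"yaw":0,"grip":1},
  {"tx":27,"ty":1,"tz":-51,"yaw":0,"grip":1},
  {"tx":35,"ty":1,"tz":-63,"yaw":0,"grip":1},
  {"tx":45,"ty":1,"tz":-74,"yaw":0,"grip":1},
  {"tx":55,"ty":1,"tz":-84,"yaw":0,"grip":1},
  {"tx":66,"ty":1,"tz":-94,"yaw":0,"grip":1},
])

```text
t: 4.25
tcp_pos: [0.4955, -0.2367, 0.2026]
eef_rot: [1.0, -0.02, -0.001, -0.002]
contact_force: [7.4, 10.0, -19.0]
gripper_width: 0.147
finger_force: 58.4
```

drive_tool([
  {"tx":12,"ty":2,"tz":-7,"yaw":0,"grip":1},
  {"tx":25,"ty":2,"tz":-14,"yaw":0,"grip":1},
  {"tx":37,"ty":2,"tz":-21,"yaw":0,"grip":1},
  {"tx":50,"ty":2,"tz":-27,"yaw":0,"grip":1},
  {"tx":64,"ty":2,"tz":-33,"yaw":0,"grip":1},
  {"tx":77,"ty":2,"tz":-37,"yaw":0,"grip":1},
  {"tx":90,"ty":2,"tz":-40,"yaw":0,"grip":1},
  {"tx":103,"ty":2,"tz":-42,"yaw":0,"grip":1},
])

```text
t: 5.05
tcp_pos: [0.5986, -0.2403, 0.2448]
eef_rot: [1.0, -0.019, -0.001, -0.003]
contact_force: [-1.8, 25.1, -4.9]
gripper_width: 0.145
finger_force: 59.1
```

```bash
python3 p3.py | head -1; python3 -c "
from h import *
o=get_obs();print(o['qpos'].round(2))"
```

```text
r 0.21149797404121437 th 1.4110589702104832 y 0.0022308673023491363 F 59.14748132228851 [-1.8 25.1 -4.9]
[ 0.5   0.43 -0.22  1.5   0.09  1.22 -1.35]
```

drive_tool([
  {"tx":2,"ty":-3,"tz":0,"yaw":0,"grip":1},
  {"tx":4,"ty":-3,"tz":1,"yaw":0,"grip":1},
  {"tx":4,"ty":-3,"tz":1,"yaw":0,"grip":1},
  {"tx":4,"ty":-3,"tz":1,"yaw":0,"grip":0.5},
  {"tx":4,"ty":-3,"tz":1,"yaw":0,"grip":0.5},
  {"tx":4,"ty":-3,"tz":1,"yaw":0,"grip":0.5},
  {"tx":4,"ty":-3,"tz":-20,"yaw":0,"grip":0.5},
  {"tx":4,"ty":-3,"tz":-50,"yaw":0,"grip":0.5},
])

```text
t: 5.85
tcp_pos: [0.6014, -0.2429, 0.294]
eef_rot: [1.0, -0.022, -0.001, -0.0]
contact_force: [-0.3, -0.9, 0.5]
gripper_width: 0.5
finger_force: 0.0
```

```bash
cat > p4.py <<'E'
from fit import *
x,y,w,a,b=json.load(open("box.json")); Rm,o=boxT(x,y,w); W=lambda q:Rm@q+o
p=W(stayp(-.139,b)); print(p)
goal(p+[0,0,.10],np.degrees(w)+90,note="hover"); goal(p+[0,0,-.040],np.degrees(w)+90,note="grasp")
ob=get_obs(); print(ob["qpos"].round(2))
E
python3 p4.py
```

```text
[ 0.45898671 -0.37623773  0.08241175]
hover t [-136.3, 139.4, 111.8] yaw 89.8 | now [ 0.6014 -0.2429  0.294 ] yawW -2.47 tilt [-2.7e-03  9.0e-04 -1.0e+00] w 0.5 time 5.85
grasp t [-135.9, 139.5, 251.8] yaw 89.8 | now [ 0.6014 -0.2429  0.294 ] yawW -2.47 tilt [-2.7e-03  9.0e-04 -1.0e+00] w 0.5 time 5.85
[ 0.5   0.41 -0.22  1.43  0.09  1.32 -1.35]
```

drive_tool([
  {"tx":-20,"ty":15,"tz":-15,"yaw":0,"grip":0.5},
  {"tx":-50,"ty":45,"tz":-15,"yaw":-8,"grip":0.5},
  {"tx":-80,"ty":80,"tz":-10,"yaw":-16,"grip":0.5},
  {"tx":-110,"ty":110,"tz":10,"yaw":-24,"grip":0.5},
  {"tx":-136,"ty":139,"tz":30,"yaw":-32,"grip":0.5},
  {"tx":-136,"ty":139,"tz":50,"yaw":-40,"grip":0.5},
  {"tx":-136,"ty":139,"tz":80,"yaw":-48,"grip":0.5},
  {"tx":-136,"ty":139,"tz":110,"yaw":-56,"grip":0.5},
])

```text
t: 6.65
tcp_pos: [0.4602, -0.3765, 0.1841]
eef_rot: [0.892, 0.453, 0.0, 0.001]
contact_force: [1.1, -1.7, 0.2]
gripper_width: 0.503
finger_force: 0.0
```

drive_tool([
  {"tx":0,"ty":0,"tz":0,"yaw":-8,"grip":0.5},
  {"tx":0,"ty":0,"tz":0,"yaw":-16,"grip":0.5},
  {"tx":0,"ty":0,"tz":0,"yaw":-24,"grip":0.5},
  {"tx":0,"ty":0,"tz":0,"yaw":-32,"grip":0.5},
  {"tx":0,"ty":0,"tz":0,"yaw":-34,"grip":0.5},
  {"tx":0,"ty":0,"tz":0,"yaw":-34,"grip":0.5},
  {"tx":0,"ty":0,"tz":0,"yaw":-34,"grip":0.5},
  {"tx":0,"ty":0,"tz":0,"yaw":-34,"grip":0.5},
])

```text
t: 7.45
tcp_pos: [0.4604, -0.376, 0.1846]
eef_rot: [0.722, 0.691, -0.0, 0.0]
contact_force: [-0.4, 0.3, -0.1]
gripper_width: 0.497
finger_force: 0.0
```

```bash
cat > p5.py <<'E'
exec(open("p4.py").read())
for i,n in enumerate(("wrist","scene","top")):
    c=cam(n); pickle.dump(c,open(f"{n[0]}3.pkl","wb"))
    print(n,"grip",[proj(c,W(stayp(yy,b))).round(1).tolist() for yy in(-.111,-.156)])
    if i==0:A=c["image"]
    elif i==1:B=c["image"]
    else:C=c["image"]
Wd=np.zeros((600,800,3),np.uint8); Wd[:400,:640]=A; 
Wd[400:,:267]=cv2.resize(B[90:180,300:420],(267,200)); Wd[400:,270:536]=cv2.resize(C[130:230,380:513],(266,200))
cv2.imwrite("pics/c3.png",Wd)
E
python3 p5.py
```

```text
[ 0.45898671 -0.37623773  0.08241175]
hover t [-0.3, -1.4, 2.2] yaw -0.3 | now [ 0.4604 -0.376   0.1846] yawW 87.48 tilt [-1.e-04 -1.e-04 -1.e+00] w 0.497 time 7.45
grasp t [-0.3, -1.4, 142.2] yaw -0.3 | now [ 0.4604 -0.376   0.1846] yawW 87.48 tilt [-1.e-04 -1.e-04 -1.e+00] w 0.497 time 7.45
[ 0.96  0.41 -0.42  1.7   0.19  1.07  0.44]
wrist grip [[320.3, 165.8], [320.7, 210.0]]
scene grip [[373.0, 160.2], [377.3, 155.5]]
top grip [[460.7, 207.9], [476.8, 208.3]]
```

View pics/c3.png

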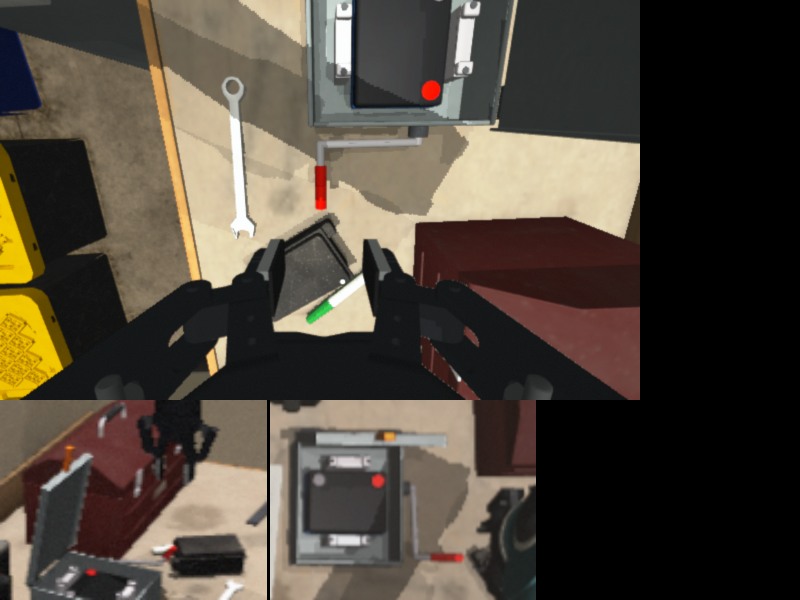

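Views: the lid is fully open, and the red handle in the wrist view at (321,165)–(321,209) matches the prediction exactly. The maroon toolbox might get in the way of the swing, so I'll check the clearance.

```bash
python3 - <<'E'
from fit import *
w3=pickle.load(open("w3.pkl","rb"))
for z in (0,.1,.15,.2): print(z,"top corner482,165",atz(t,482,165,z)[:2].round(3),"482,110",atz(t,482,110,z)[:2].round(3),"wrist 415,222",atz(w3,415,222,z)[:2].round(3),"wrist 415,300",atz(w3,415,300,z)[:2].round(3))
x,y,w,a,b=json.load(open("box.json")); Rm,o=boxT(x,y,w); W=lambda q:Rm@q+o
P0=get_obs(); Rt=R.from_quat(P0["eef_rot"]).as_matrix(); q0=stayp(-.13,b)
print("grasp from now",Rt.T@(W(q0)-[0,0,.04]-P0["tcp_pos"])*1000)
for A in np.linspace(b,2.17,25)[1:]: print(round(A,2),(Rt.T@(W(stayp(-.13,A))-W(q0))*1000).round().tolist(), W(stayp(-.13,A)).round(3))
E
```

```text
0 top corner482,165 [ 0.591 -0.439] 482,110 [ 0.757 -0.445] wrist 415,222 [ 0.582 -0.442] wrist 415,300 [ 0.587 -0.563]
0.1 top corner482,165 [ 0.577 -0.406] 482,110 [ 0.732 -0.411] wrist 415,222 [ 0.549 -0.404] wrist 415,300 [ 0.553 -0.491]
0.15 top corner482,165 [ 0.571 -0.389] 482,110 [ 0.719 -0.394] wrist 415,222 [ 0.532 -0.385] wrist 415,300 [ 0.535 -0.455]
0.2 top corner482,165 [ 0.564 -0.373] 482,110 [ 0.707 -0.377] wrist 415,222 [ 0.516 -0.366] wrist 415,300 [ 0.518 -0.418]
grasp from now [  8.59443263  -1.46237919 142.1844797 ]
0.29 [0.0, 2.0, -8.0] [ 0.461 -0.367  0.09 ]
0.37 [0.0, 5.0, -16.0] [ 0.464 -0.367  0.098]
0.45 [0.0, 8.0, -23.0] [ 0.467 -0.368  0.106]
0.53 [0.0, 12.0, -30.0] [ 0.471 -0.368  0.113]
0.61 [0.0, 16.0, -37.0] [ 0.476 -0.368  0.12 ]
0.7 [0.0, 21.0, -44.0] [ 0.481 -0.368  0.126]
0.78 [0.0, 27.0, -50.0] [ 0.486 -0.368  0.132]
0.86 [0.0, 33.0, -55.0] [ 0.492 -0.369  0.138]
0.94 [0.0, 39.0, -60.0] [ 0.498 -0.369  0.143]
1.02 [0.0, 46.0, -65.0] [ 0.505 -0.369  0.147]
1.11 [0.0, 53.0, -69.0] [ 0.512 -0.369  0.151]
1.19 [0.0, 61.0, -72.0] [ 0.52  -0.37   0.155]
1.27 [0.0, 68.0, -75.0] [ 0.528 -0.37   0.157]
1.35 [0.0, 76.0, -77.0] [ 0.535 -0.37   0.16 ]
1.43 [0.0, 84.0, -79.0] [ 0.543 -0.371  0.161]
1.52 [0.0, 92.0, -79.0] [ 0.552 -0.371  0.162]
1.6 [0.0, 101.0, -80.0] [ 0.56  -0.371  0.162]
1.68 [0.0, 109.0, -79.0] [ 0.568 -0.371  0.161]
1.76 [1.0, 117.0, -78.0] [ 0.576 -0.372  0.16 ]
1.84 [1.0, 125.0, -76.0] [ 0.584 -0.372  0.158]
1.92 [1.0, 133.0, -73.0] [ 0.592 -0.372  0.156]
2.01 [1.0, 140.0, -70.0] [ 0.599 -0.373  0.153]
2.09 [1.0, 147.0, -67.0] [ 0.607 -0.373  0.149]
2.17 [1.0, 154.0, -62.0] [ 0.614 -0.373  0.145]
```

drive_tool([
  {"tx":4,"ty":-1,"tz":30,"yaw":0,"grip":0.5},
  {"tx":4,"ty":-1,"tz":60,"yaw":0,"grip":0.5},
  {"tx":4,"ty":-1,"tz":90,"yaw":0,"grip":0.5},
  {"tx":4,"ty":-1,"tz":120,"yaw":0,"grip":0.5},
  {"tx":4,"ty":-1,"tz":140,"yaw":0,"grip":0.5},
  {"tx":4,"ty":-1,"tz":140,"yaw":0,"grip":1},
  {"tx":4,"ty":-1,"tz":140,"yaw":0,"grip":1},
  {"tx":4,"ty":-1,"tz":140,"yaw":0,"grip":1},
])

```text
t: 8.4
tcp_pos: [0.4579, -0.3719, 0.0452]
eef_rot: [0.722, 0.692, -0.001, -0.001]
contact_force: [-13.5, 2.1, 0.4]
gripper_width: 0.109
finger_force: 58.5
```

drive_tool([
  {"tx":0,"ty":1,"tz":-8,"yaw":0,"grip":1},
  {"tx":0,"ty":7,"tz":-23,"yaw":0,"grip":1},
  {"tx":0,"ty":15,"tz":-37,"yaw":0,"grip":1},
  {"tx":0,"ty":26,"tz":-50,"yaw":0,"grip":1},
  {"tx":0,"ty":38,"tz":-60,"yaw":0,"grip":1},
  {"tx":0,"ty":52,"tz":-69,"yaw":0,"grip":1},
  {"tx":0,"ty":60,"tz":-72,"yaw":0,"grip":1},
  {"tx":0,"ty":67,"tz":-75,"yaw":0,"grip":1},
])

```text
t: 9.2
tcp_pos: [0.5271, -0.3775, 0.1236]
eef_rot: [0.723, 0.691, -0.001, 0.003]
contact_force: [-5.3, -6.3, 12.4]
gripper_width: 0.111
finger_force: 62.2
```

drive_tool([
  {"tx":1,"ty":8,"tz":-4,"yaw":0,"grip":1},
  {"tx":2,"ty":16,"tz":-6,"yaw":0,"grip":1},
  {"tx":3,"ty":24,"tz":-6,"yaw":0,"grip":1},
  {"tx":3,"ty":33,"tz":-7,"yaw":0,"grip":1},
  {"tx":3,"ty":41,"tz":-6,"yaw":0,"grip":1},
  {"tx":3,"ty":49,"tz":-5,"yaw":0,"grip":1},
  {"tx":3,"ty":57,"tz":-3,"yaw":0,"grip":1},
  {"tx":3,"ty":65,"tz":0,"yaw":0,"grip":1},
])

```text
t: 10.0
tcp_pos: [0.5923, -0.3757, 0.1217]
eef_rot: [0.722, 0.692, -0.0, 0.001]
contact_force: [-3.4, -4.7, 5.7]
gripper_width: 0.109
finger_force: 61.6
```

drive_tool([
  {"tx":1,"ty":4,"tz":2,"yaw":0,"grip":1},
  {"tx":1,"ty":7,"tz":3,"yaw":0,"grip":1},
  {"tx":1,"ty":11,"tz":5,"yaw":0,"grip":1},
  {"tx":1,"ty":14,"tz":6,"yaw":0,"grip":1},
  {"tx":1,"ty":18,"tz":9,"yaw":0,"grip":1},
  {"tx":1,"ty":21,"tz":11,"yaw":0,"grip":1},
  {"tx":1,"ty":22,"tz":12,"yaw":0,"grip":1},
  {"tx":1,"ty":22,"tz":12,"yaw":0,"grip":1},
])

```text
t: 10.8
tcp_pos: [0.6116, -0.3765, 0.1103]
eef_rot: [0.723, 0.691, -0.002, -0.0]
contact_force: [-25.4, -0.3, 25.9]
gripper_width: 0.11
finger_force: 66.2
```

drive_tool([
  {"tx":1,"ty":-1,"tz":-1,"yaw":0,"grip":1},
  {"tx":1,"ty":-1,"tz":-1,"yaw":0,"grip":0.6},
  {"tx":1,"ty":-1,"tz":-1,"yaw":0,"grip":0.6},
  {"tx":1,"ty":-1,"tz":-1,"yaw":0,"grip":0.6},
  {"tx":1,"ty":-1,"tz":-20,"yaw":0,"grip":0.6},
  {"tx":1,"ty":-1,"tz":-50,"yaw":0,"grip":0.6},
  {"tx":1,"ty":-1,"tz":-95,"yaw":0,"grip":0.6},
  {"tx":1,"ty":-1,"tz":-140,"yaw":0,"grip":0.6},
])

```text
t: 11.6
tcp_pos: [0.6127, -0.3727, 0.2491]
eef_rot: [0.722, 0.692, 0.0, -0.0]
contact_force: [0.4, -0.6, 1.5]
gripper_width: 0.401
finger_force: 0.0
```

```bash
cat > p6.py <<'E'
from fit import *
x,y,w,a,b=json.load(open("box.json")); Rm,o=boxT(x,y,w); W=lambda q:Rm@q+o
c=cam("top"); print(proj(c,W(stayp(-.111,2.15))),proj(c,W(stayp(-.156,2.15))),proj(c,W(stayp(-.156,1.9))))
m=cv2.inRange(cv2.cvtColor(c["image"],cv2.COLOR_BGR2HSV),(0,170,120),(6,255,255)); m[:,:445]=0;m[:,500:]=0;m[:140]=0;m[230:]=0
p=np.argwhere(m)[:,::-1]; print(len(p),p.min(0) if len(p) else 0,p.max(0) if len(p) else 0)
goal((.535,.209,.20),28.8)
ob=get_obs(); print(ob["qpos"].round(2))
E
python3 p6.py
```

```text
[467.83310574 149.81701335] [484.63144116 150.2505581 ] [485.98247229 157.91913569]
45 [469 148] [483 152]
 t [579.0, -105.2, 55.0] yaw 58.8 | now [ 0.6151 -0.3737  0.258 ] yawW 87.57 tilt [ 0.0085 -0.004  -1.    ] w 0.402 time 11.65
[ 0.75  0.58 -0.4   1.28  0.23  1.32  0.31]
```

The stay's red grip shows at rows 148–152 in the top view, which matches 2.15 rad, so it is fully up. On to the bar, going round the front of the lid.

drive_tool([
  {"tx":0,"ty":-40,"tz":-5,"yaw":0,"grip":0.5},
  {"tx":0,"ty":-85,"tz":-15,"yaw":0,"grip":0.5},
  {"tx":10,"ty":-130,"tz":-25,"yaw":8,"grip":0.5},
  {"tx":40,"ty":-160,"tz":-25,"yaw":16,"grip":0.5},
  {"tx":85,"ty":-170,"tz":-25,"yaw":24,"grip":0.5},
  {"tx":130,"ty":-170,"tz":-25,"yaw":32,"grip":0.5},
  {"tx":175,"ty":-170,"tz":-25,"yaw":40,"grip":0.5},
  {"tx":220,"ty":-170,"tz":-25,"yaw":48,"grip":0.5},
])

```text
t: 12.45
tcp_pos: [0.4522, -0.1473, 0.273]
eef_rot: [0.94, 0.34, 0.0, 0.0]
contact_force: [1.0, -0.5, 0.9]
gripper_width: 0.5
finger_force: 0.0
```

```bash
python3 -c "
from h import *
goal((.510,.195,.25),28.8,note='over bar')
goal((.45,.0,.285),28.8,note='mid')
print(get_obs()['qpos'].round(2))"
```

```text
over bar t [263.5, -225.9, 22.9] yaw 11.0 | now [ 0.4522 -0.1473  0.273 ] yawW 39.81 tilt [ 1.e-03 -4.e-04 -1.e+00] w 0.5 time 12.45
mid t [92.6, -114.5, -12.1] yaw 11.0 | now [ 0.4522 -0.1473  0.273 ] yawW 39.81 tilt [ 1.e-03 -4.e-04 -1.e+00] w 0.5 time 12.45
[ 0.67  0.1  -0.45  1.87  0.05  1.18 -0.67]
```

drive_tool([
  {"tx":30,"ty":-36,"tz":-12,"yaw":4,"grip":0.5},
  {"tx":60,"ty":-74,"tz":-12,"yaw":8,"grip":0.5},
  {"tx":93,"ty":-110,"tz":-12,"yaw":11,"grip":0.5},
  {"tx":130,"ty":-138,"tz":-12,"yaw":11,"grip":0.5},
  {"tx":165,"ty":-162,"tz":-5,"yaw":11,"grip":0.5},
  {"tx":200,"ty":-185,"tz":5,"yaw":11,"grip":0.5},
  {"tx":235,"ty":-206,"tz":15,"yaw":11,"grip":0.5},
  {"tx":263,"ty":-226,"tz":25,"yaw":11,"grip":0.5},
])

```text
t: 13.25
tcp_pos: [0.5082, 0.1955, 0.2474]
eef_rot: [0.968, 0.252, 0.0, -0.0]
contact_force: [-0.6, -0.9, 0.0]
gripper_width: 0.501
finger_force: 0.0
```

drive_tool([
  {"tx":0,"ty":0,"tz":20,"yaw":0,"grip":0.5},
  {"tx":0,"ty":0,"tz":50,"yaw":0,"grip":0.5},
  {"tx":0,"ty":0,"tz":90,"yaw":0,"grip":0.5},
  {"tx":0,"ty":0,"tz":130,"yaw":0,"grip":0.5},
  {"tx":0,"ty":0,"tz":150,"yaw":0,"grip":0.5},
  {"tx":0,"ty":0,"tz":150,"yaw":0,"grip":0.5},
  {"tx":0,"ty":0,"tz":150,"yaw":0,"grip":0.5},
  {"tx":0,"ty":0,"tz":150,"yaw":0,"grip":0.5},
])

```text
t: 14.05
tcp_pos: [0.5086, 0.1934, 0.0992]
eef_rot: [0.968, 0.251, 0.001, -0.0]
contact_force: [1.2, -0.5, 0.3]
gripper_width: 0.499
finger_force: 0.0
```

```bash
cat > p7.py <<'E'
from h import *
import pickle
c=cam("wrist","pics/w4.png"); pickle.dump(c,open("w4.pkl","wb")); I=c["image"]
m=cv2.inRange(cv2.cvtColor(I,cv2.COLOR_BGR2HSV),(22,110,90),(38,255,255))
n,l,st,ce=cv2.connectedComponentsWithStats(m)
for i in range(1,n):
    if st[i,4]>1000:
        p=np.argwhere(l==i)[:,::-1].astype(np.float32)
        w=np.array([atz(c,u,v,.012)[:2] for u,v in p],np.float32)
        r=cv2.minAreaRect(w*1000); print(ce[i].round(1),st[i],np.round(r[0],1),np.round(r[1],1),round(r[2],1))
goal((.513,.197,.10),28.8); print(get_obs()["contact_force"])
E
python3 p7.py
```

```text
[322.2 159.4] [ 306   85   33  153 4475] [536.2 208. ] [139.3  28.1] 28.8
[568.7 273.9] [ 548  229   40   92 2054] [560.  -68.4] [110.6  24.5] 51.6
 t [5.6, -1.1, -0.9] yaw 0.3 | now [0.5086 0.1933 0.0991] yawW 29.1 tilt [ 2.2e-03  7.0e-04 -1.0e+00] w 0.497 time 14.1
[ 0.22871069  0.61264681 -0.35903104]
```

View pics/w4.png

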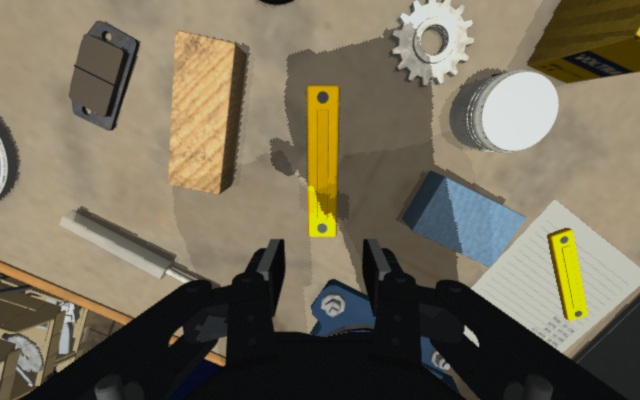

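Wrist view: the bar at (322,160) is clear on both sides, centre (0.536, 0.208), angle 28.8°, size 139x28. I'll descend with care.

drive_tool([
  {"tx":6,"ty":0,"tz":30,"yaw":0,"grip":0.45},
  {"tx":6,"ty":0,"tz":60,"yaw":0,"grip":0.45},
  {"tx":6,"ty":0,"tz":85,"yaw":0,"grip":0.45},
  {"tx":6,"ty":0,"tz":100,"yaw":0,"grip":0.45},
  {"tx":6,"ty":0,"tz":108,"yaw":0,"grip":0.45},
  {"tx":6,"ty":0,"tz":113,"yaw":0,"grip":0.45},
  {"tx":6,"ty":0,"tz":116,"yaw":0,"grip":0.45},
  {"tx":6,"ty":0,"tz":116,"yaw":0,"grip":0.45},
])

```text
t: 14.9
tcp_pos: [0.5134, 0.1959, -0.0179]
eef_rot: [0.968, 0.251, 0.0, -0.0]
contact_force: [1.0, 0.3, -0.2]
gripper_width: 0.546
finger_force: 0.0
```

```bash
cat > p8.py <<'E'
from h import *
ob=get_obs(); s=cam("scene"); w=cam("wrist")
print(proj(s,ob["tcp_pos"]),proj(s,ob["tcp_pos"]+[0,0,.03]))
Wd=np.zeros((600,800,3),np.uint8)
Wd[:300,:]=cv2.resize(s["image"][215:290,225:425],(800,300),interpolation=cv2.INTER_CUBIC)
Wd[300:,:]=cv2.resize(w["image"][150:300,120:520],(800,300))
cv2.imwrite("pics/c8.png",Wd)
E
python3 p8.py
```

```text
[295.8263849  259.83887195] [295.38930989 252.38738162]
```

View pics/c8.png

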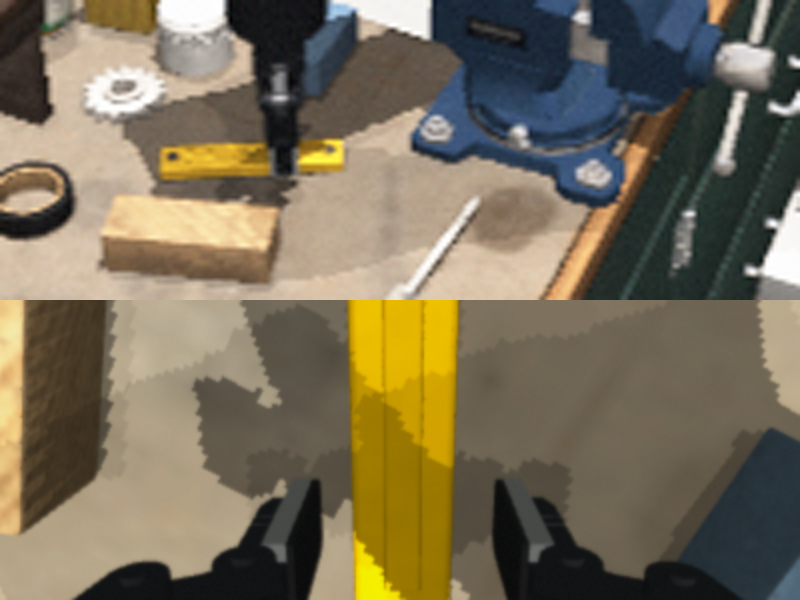

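The fingers straddle the bar without contact. Now 8 mm lower and close.

drive_tool([
  {"tx":0,"ty":0,"tz":4,"yaw":0,"grip":0.45},
  {"tx":0,"ty":0,"tz":8,"yaw":0,"grip":0.45},
  {"tx":0,"ty":0,"tz":8,"yaw":0,"grip":0.55},
  {"tx":0,"ty":0,"tz":8,"yaw":0,"grip":0.7},
  {"tx":0,"ty":0,"tz":8,"yaw":0,"grip":1},
  {"tx":0,"ty":0,"tz":8,"yaw":0,"grip":1},
  {"tx":0,"ty":0,"tz":8,"yaw":0,"grip":1},
  {"tx":0,"ty":0,"tz":8,"yaw":0,"grip":1},
])

```text
t: 15.8
tcp_pos: [0.513, 0.1959, -0.0262]
eef_rot: [0.968, 0.251, -0.0, -0.0]
contact_force: [-3.2, -0.4, 5.8]
gripper_width: 0.306
finger_force: 59.8
```

drive_tool([
  {"tx":0,"ty":0,"tz":-10,"yaw":0,"grip":1},
  {"tx":0,"ty":0,"tz":-40,"yaw":0,"grip":1},
  {"tx":0,"ty":0,"tz":-80,"yaw":0,"grip":1},
  {"tx":0,"ty":0,"tz":-125,"yaw":0,"grip":1},
  {"tx":0,"ty":0,"tz":-170,"yaw":0,"grip":1},
  {"tx":0,"ty":0,"tz":-215,"yaw":6,"grip":1},
  {"tx":0,"ty":0,"tz":-255,"yaw":12,"grip":1},
  {"tx":0,"ty":0,"tz":-285,"yaw":18,"grip":1},
])

```text
t: 16.6
tcp_pos: [0.5131, 0.1961, 0.262]
eef_rot: [0.996, 0.095, 0.001, -0.0]
contact_force: [1.0, -0.7, -2.0]
gripper_width: 0.312
finger_force: 59.7
```

```bash
cat > p9.py <<'E'
from fit import *
x,y,w,a,b=json.load(open("box.json")); Rm,o=boxT(x,y,w); W=lambda q:Rm@q+o
c=cam("wrist"); ob=get_obs(); I=c["image"]; zt=ob["tcp_pos"][2]+.026+.012
m=cv2.inRange(cv2.cvtColor(I,cv2.COLOR_BGR2HSV),(22,110,70),(38,255,255))
n,l,st,ce=cv2.connectedComponentsWithStats(m); Rt=R.from_quat(ob["eef_rot"]).as_matrix()
i=1+np.argmax(st[1:,4]); p=np.argwhere(l==i)[:,::-1]
q=np.array([(Rt.T@(atz(c,u,v,zt)-ob["tcp_pos"]))[:2] for u,v in p],np.float32)*1000
r=cv2.minAreaRect(q); print("bar in tool: mid",np.round(r[0],1),"size",np.round(r[1],1),"ang",round(r[2],1),"far",q[:,0].max().round(1),"y near/far",[q[(q[:,0]>k)&(q[:,0]<k+10),1].mean().round(1) for k in(40,80)])
for nm,xb,z in(("entry",-.14,.15),("over",-.026,.068),("seat",-.026,.040)): goal(W(np.array([xb,0,z])),np.degrees(w),ob,nm)
print(ob["contact_force"].round(1),ob["finger_force"])
E
python3 p9.py
```

```text
bar in tool: mid [27.5  1.8] size [ 26.8 133.8] ang 89.3 far 94.4 y near/far [np.float32(1.5), np.float32(1.3)]
entry t [-189.5, 404.4, 114.3] yaw 12.7 | now [0.5145 0.1969 0.266 ] yawW 10.47 tilt [ 0.0069  0.0021 -1.    ] w 0.304 time 16.65
over t [-78.9, 429.5, 197.0] yaw 12.7 | now [0.5145 0.1969 0.266 ] yawW 10.47 tilt [ 0.0069  0.0021 -1.    ] w 0.304 time 16.65
seat t [-79.1, 429.5, 225.0] yaw 12.7 | now [0.5145 0.1969 0.266 ] yawW 10.47 tilt [ 0.0069  0.0021 -1.    ] w 0.304 time 16.65
[2.5 1.1 4.8] 59.73159670829773
```

drive_tool([
  {"tx":-30,"ty":35,"tz":-5,"yaw":4,"grip":1},
  {"tx":-60,"ty":75,"tz":-5,"yaw":8,"grip":1},
  {"tx":-90,"ty":115,"tz":-5,"yaw":13,"grip":1},
  {"tx":-120,"ty":155,"tz":-5,"yaw":13,"grip":1},
  {"tx":-150,"ty":195,"tz":-5,"yaw":13,"grip":1},
  {"tx":-170,"ty":240,"tz":-5,"yaw":13,"grip":1},
  {"tx":-180,"ty":288,"tz":-5,"yaw":13,"grip":1},
  {"tx":-190,"ty":335,"tz":5,"yaw":13,"grip":1},
])

```text
t: 17.45
tcp_pos: [0.3909, -0.1716, 0.255]
eef_rot: [1.0, -0.016, 0.001, 0.001]
contact_force: [1.0, -0.8, -2.1]
gripper_width: 0.311
finger_force: 59.8
```

```bash
python3 p9.py
```

```text
bar in tool: mid [28.4 -5.7] size [ 28.2 141. ] ang 89.4 far 99.0 y near/far [np.float32(-6.1), np.float32(-6.2)]
entry t [15.5, 56.0, 102.6] yaw -0.0 | now [ 0.3891 -0.1783  0.2525] yawW -2.25 tilt [-4.0e-04 -1.6e-03 -1.0e+00] w 0.305 time 17.5
over t [129.5, 55.8, 184.5] yaw -0.0 | now [ 0.3891 -0.1783  0.2525] yawW -2.25 tilt [-4.0e-04 -1.6e-03 -1.0e+00] w 0.305 time 17.5
seat t [129.5, 55.7, 212.5] yaw -0.0 | now [ 0.3891 -0.1783  0.2525] yawW -2.25 tilt [-4.0e-04 -1.6e-03 -1.0e+00] w 0.305 time 17.5
[ -5.1 -12.   -6.8] 59.83069717884064
```

drive_tool([
  {"tx":5,"ty":20,"tz":15,"yaw":0,"grip":1},
  {"tx":10,"ty":40,"tz":45,"yaw":0,"grip":1},
  {"tx":15,"ty":56,"tz":75,"yaw":0,"grip":1},
  {"tx":15,"ty":56,"tz":105,"yaw":0,"grip":1},
  {"tx":15,"ty":56,"tz":125,"yaw":0,"grip":1},
  {"tx":15,"ty":56,"tz":125,"yaw":0,"grip":1},
  {"tx":15,"ty":56,"tz":125,"yaw":0,"grip":1},
  {"tx":15,"ty":56,"tz":125,"yaw":0,"grip":1},
])

```text
t: 18.3
tcp_pos: [0.4049, -0.2261, 0.1299]
eef_rot: [1.0, -0.016, 0.001, 0.0]
contact_force: [-0.8, -0.0, -1.5]
gripper_width: 0.31
finger_force: 59.9
```

```bash
cat p9.py > p10.py; cat >> p10.py <<'E'
cv2.imwrite("pics/w10.png",I)
for nm,P in (("fs",(-.056,0,.064)),("bs",(.056,0,.064)),("fR",(-.063,-.018,.072)),("fL",(-.063,.018,.072)),("bR",(.049,-.018,.072)),("bL",(.049,.018,.072))): print(nm,proj(c,W(np.array(P))).round(1))
E
python3 p10.py
```

```text
bar in tool: mid [27.7  1.1] size [ 27.7 138.2] ang 89.7 far 96.8 y near/far [np.float32(0.9), np.float32(0.8)]
entry t [-2.2, 8.8, -20.1] yaw 0.3 | now [ 0.4049 -0.2262  0.1299] yawW -1.89 tilt [ 1.7e-03 -9.0e-04 -1.0e+00] w 0.305 time 18.35
over t [111.6, 9.4, 62.1] yaw 0.3 | now [ 0.4049 -0.2262  0.1299] yawW -1.89 tilt [ 1.7e-03 -9.0e-04 -1.0e+00] w 0.305 time 18.35
seat t [111.6, 9.4, 90.1] yaw 0.3 | now [ 0.4049 -0.2262  0.1299] yawW -1.89 tilt [ 1.7e-03 -9.0e-04 -1.0e+00] w 0.305 time 18.35
[-0.1 -0.7 -1. ] 59.86793339252472
fs [333.4 108.4]
bs [336.  -63.6]
fR [356.9 117.5]
fL [310.4 117.3]
bR [363.4 -58.2]
bL [309.3 -58.6]
```

View pics/w10.png

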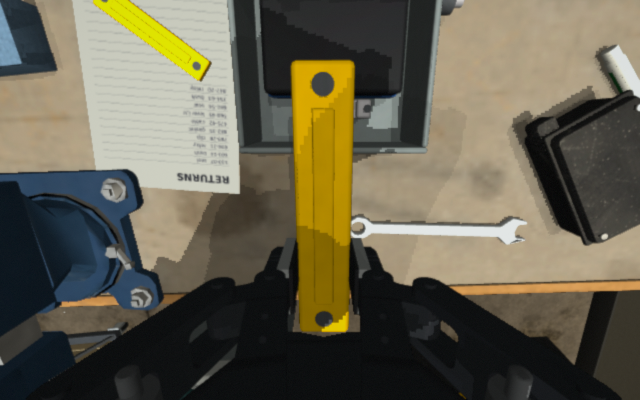

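Wrist view: the bar is held straight (tip at (323,62), pads at row ~260). The box front rim runs (240,151)–(427,151), centred at u=333.5, against a predicted 333.4, so sideways alignment is confirmed. Descending, then going in low from the front.

drive_tool([
  {"tx":0,"ty":4,"tz":20,"yaw":0,"grip":1},
  {"tx":0,"ty":8,"tz":40,"yaw":0,"grip":1},
  {"tx":0,"ty":8,"tz":58,"yaw":0,"grip":1},
  {"tx":15,"ty":8,"tz":60,"yaw":0,"grip":1},
  {"tx":35,"ty":8,"tz":60,"yaw":0,"grip":1},
  {"tx":55,"ty":8,"tz":60,"yaw":0,"grip":1},
  {"tx":70,"ty":8,"tz":60,"yaw":0,"grip":1},
  {"tx":80,"ty":8,"tz":60,"yaw":0,"grip":1},
])

```text
t: 19.15
tcp_pos: [0.486, -0.2366, 0.0697]
eef_rot: [1.0, -0.016, 0.001, 0.0]
contact_force: [-0.1, 0.1, -2.3]
gripper_width: 0.309
finger_force: 59.8
```

```bash
python3 - <<'E'
exec(open("p9.py").read().replace('("seat",-.026,.040)','("seat",-.0355,.040)').replace("0,z]","0.001,z]"))
print("front rim pred row",proj(c,W(np.array([-.09,.07,.075]))).round(1),proj(c,W(np.array([-.09,-.07,.075]))).round(1), proj(c,W(np.array([-.085,-.05,.075]))).round(1))
for u,v in [proj(c,W(np.array([-.09,yy,.075]))).round().astype(int) for yy in(.055,-.055)]:
    print(u,v,I[v-14:v+15,u].mean(1).round().astype(int).tolist())
E
```

```text
bar in tool: mid [26.6  1.3] size [ 27.9 138.9] ang 89.8 far 95.9 y near/far [np.float32(1.2), np.float32(1.0)]
entry t [-84.4, 0.2, -80.6] yaw 0.4 | now [ 0.4869 -0.2365  0.0696] yawW -1.84 tilt [ 2.4e-03 -5.0e-04 -1.0e+00] w 0.308 time 19.2
over t [29.4, 0.9, 1.7] yaw 0.4 | now [ 0.4869 -0.2365  0.0696] yawW -1.84 tilt [ 2.4e-03 -5.0e-04 -1.0e+00] w 0.308 time 19.2
seat t [19.9, 0.8, 29.7] yaw 0.4 | now [ 0.4869 -0.2365  0.0696] yawW -1.84 tilt [ 2.4e-03 -5.0e-04 -1.0e+00] w 0.308 time 19.2
[ 0.5  1.9 -1.1] 59.865843057632446
front rim pred row [218.2 285.7] [428.7 286.8] [399.2 280. ]
241 286 [55, 55, 54, 54, 55, 54, 57, 68, 82, 90, 95, 95, 78, 34, 22, 21, 20, 20, 22, 20, 21, 21, 20, 19, 19, 19, 20, 21, 20]
406 287 [58, 58, 58, 60, 59, 67, 98, 137, 163, 175, 180, 156, 70, 25, 22, 21, 21, 20, 22, 22, 22, 21, 23, 22, 21, 20, 24, 22, 24]
```

drive_tool([
  {"tx":7,"ty":1,"tz":0,"yaw":0.4,"grip":1},
  {"tx":14,"ty":1,"tz":0,"yaw":0.4,"grip":1},
  {"tx":20,"ty":1,"tz":0,"yaw":0.4,"grip":1},
  {"tx":20,"ty":1,"tz":4,"yaw":0.4,"grip":1},
  {"tx":20,"ty":1,"tz":8,"yaw":0.4,"grip":1},
  {"tx":20,"ty":1,"tz":13,"yaw":0.4,"grip":1},
  {"tx":20,"ty":1,"tz":17,"yaw":0.4,"grip":1},
  {"tx":20,"ty":1,"tz":17,"yaw":0.4,"grip":1},
])

```text
t: 20.0
tcp_pos: [0.5034, -0.2381, 0.0508]
eef_rot: [1.0, -0.02, -0.001, -0.0]
contact_force: [-1.3, 0.7, -1.5]
gripper_width: 0.311
finger_force: 59.9
```

```bash
cat > p11.py <<'E'
exec(open("p9.py").read().replace('("seat",-.026,.040)','("seat",-.0355,.038)').replace("0,z]","0.001,z]"))
bc=ob["tcp_pos"]+Rt@np.array([.0267,.0012,-.026]); print("bar origin in box",(Rm.T@(bc-o)).round(4))
E
python3 p11.py
```

```text
bar in tool: mid [27.6  1.1] size [ 27.8 137.8] ang 89.7 far 96.4 y near/far [np.float32(1.0), np.float32(0.9)]
entry t [-101.4, -0.2, -98.7] yaw -0.1 | now [ 0.5036 -0.2382  0.0512] yawW -2.3 tilt [-6.e-04  4.e-04 -1.e+00] w 0.307 time 20.05
over t [12.7, -0.3, -16.8] yaw -0.1 | now [ 0.5036 -0.2382  0.0512] yawW -2.3 tilt [-6.e-04  4.e-04 -1.e+00] w 0.307 time 20.05
seat t [3.2, -0.3, 13.2] yaw -0.1 | now [ 0.5036 -0.2382  0.0512] yawW -2.3 tilt [-6.e-04  4.e-04 -1.e+00] w 0.307 time 20.05
[ 0.9 -0.1 -3.1] 59.86697494983673
bar origin in box [-0.012  -0.0005  0.0772]
```

drive_tool([
  {"tx":3,"ty":0,"tz":2,"yaw":0,"grip":1},
  {"tx":5,"ty":0,"tz":4,"yaw":0,"grip":1},
  {"tx":5,"ty":0,"tz":6,"yaw":0,"grip":1},
  {"tx":5,"ty":0,"tz":8,"yaw":0,"grip":1},
  {"tx":5,"ty":0,"tz":10,"yaw":0,"grip":1},
  {"tx":5,"ty":0,"tz":11,"yaw":0,"grip":1},
  {"tx":5,"ty":0,"tz":12,"yaw":0,"grip":1},
  {"tx":5,"ty":0,"tz":12,"yaw":0,"grip":1},
])

```text
t: 20.85
tcp_pos: [0.5088, -0.2384, 0.0395]
eef_rot: [1.0, -0.02, -0.0, -0.0]
contact_force: [-1.1, -0.4, -2.3]
gripper_width: 0.307
finger_force: 59.9
```

```bash
python3 p11.py
```

```text
bar in tool: mid [27.3  1.1] size [ 27.9 138.7] ang 89.6 far 96.6 y near/far [np.float32(1.1), np.float32(0.9)]
entry t [-106.6, -0.2, -110.4] yaw -0.1 | now [ 0.5089 -0.2384  0.0396] yawW -2.3 tilt [-0.e+00  1.e-04 -1.e+00] w 0.31 time 20.9
over t [7.4, -0.4, -28.4] yaw -0.1 | now [ 0.5089 -0.2384  0.0396] yawW -2.3 tilt [-0.e+00  1.e-04 -1.e+00] w 0.31 time 20.9
seat t [-2.1, -0.4, 1.6] yaw -0.1 | now [ 0.5089 -0.2384  0.0396] yawW -2.3 tilt [-0.e+00  1.e-04 -1.e+00] w 0.31 time 20.9
[ 0.2  0.8 -1.9] 59.86697494983673
bar origin in box [-0.0067 -0.0006  0.0656]
```

drive_tool([
  {"tx":0,"ty":0,"tz":1,"yaw":0,"grip":1},
  {"tx":0,"ty":0,"tz":1,"yaw":0,"grip":1},
  {"tx":0,"ty":0,"tz":2,"yaw":0,"grip":1},
  {"tx":0,"ty":0,"tz":2,"yaw":0,"grip":1},
  {"tx":0,"ty":0,"tz":2,"yaw":0,"grip":1},
  {"tx":0,"ty":0,"tz":2,"yaw":0,"grip":1},
  {"tx":0,"ty":0,"tz":2,"yaw":0,"grip":1},
  {"tx":0,"ty":0,"tz":2,"yaw":0,"grip":1},
])

```text
t: 21.7
tcp_pos: [0.5089, -0.2385, 0.0378]
eef_rot: [1.0, -0.02, 0.0, 0.0]
contact_force: [-1.7, -0.0, 5.9]
gripper_width: 0.314
finger_force: 60.7
```

Contact: the bar is seated. Releasing and backing out up and forward.

drive_tool([
  {"tx":0,"ty":0,"tz":1,"yaw":0,"grip":0.6},
  {"tx":0,"ty":0,"tz":1,"yaw":0,"grip":0.45},
  {"tx":0,"ty":0,"tz":1,"yaw":0,"grip":0.4},
  {"tx":0,"ty":0,"tz":1,"yaw":0,"grip":0.4},
  {"tx":0,"ty":0,"tz":-10,"yaw":0,"grip":0.4},
  {"tx":-5,"ty":0,"tz":-30,"yaw":0,"grip":0.4},
  {"tx":-25,"ty":0,"tz":-60,"yaw":0,"grip":0.4},
  {"tx":-55,"ty":0,"tz":-95,"yaw":0,"grip":0.4},
])

```text
t: 22.5
tcp_pos: [0.4538, -0.2357, 0.1336]
eef_rot: [1.0, -0.02, -0.0, -0.0]
contact_force: [0.1, -0.1, 1.4]
gripper_width: 0.602
finger_force: 0.0
```

drive_tool([
  {"tx":-20,"ty":0,"tz":-20,"yaw":0,"grip":0.4},
  {"tx":-40,"ty":0,"tz":-40,"yaw":0,"grip":0.4},
  {"tx":-50,"ty":0,"tz":-60,"yaw":0,"grip":0.4},
  {"tx":-50,"ty":0,"tz":-60,"yaw":0,"grip":0.4},
  {"tx":-50,"ty":0,"tz":-60,"yaw":0,"grip":0.4},
  {"tx":-50,"ty":0,"tz":-60,"yaw":0,"grip":0.4},
  {"tx":-50,"ty":0,"tz":-60,"yaw":0,"grip":0.4},
  {"tx":-50,"ty":0,"tz":-60,"yaw":0,"grip":0.4},
])

```text
t: 23.3
tcp_pos: [0.404, -0.234, 0.192]
eef_rot: [1.0, -0.02, -0.0, -0.0]
contact_force: [-0.8, -0.3, -0.6]
gripper_width: 0.596
finger_force: 0.0
```

```bash
cat > p12.py <<'E'
from fit import *
x,y,w,a,b=json.load(open("box.json")); Rm,o=boxT(x,y,w); W=lambda q:Rm@q+o
for n in("top","wrist"):
    c=cam(n); I=c["image"]; cv2.imwrite(f"pics/end_{n}.png",I)
    m=cv2.inRange(cv2.cvtColor(I,cv2.COLOR_BGR2HSV),(22,110,70),(38,255,255)); k,l,st,ce=cv2.connectedComponentsWithStats(m)
    for i in range(1,k):
        if st[i,4]<60: continue
        p=np.argwhere(l==i)[:,::-1]; q=np.array([(Rm.T@(atz(c,u,v,.076)-o))[:2] for u,v in p],np.float32)*1000
        r=cv2.minAreaRect(q)
        if abs(q.mean(0)).max()<60: print(n,"bar in box",np.round(r[0],1),np.round(r[1],1),round(r[2],1),q.min(0),q.max(0),"n",len(p))
    if n=="top":
        h=cv2.cvtColor(I,cv2.COLOR_BGR2HSV); m=cv2.inRange(h,(0,170,120),(6,255,255)); m[:,:445]=0;m[:,500:]=0;m[:140]=0;m[230:]=0
        p=np.argwhere(m)[:,::-1]; print("stay",p.min(0),p.max(0),"pred2.15",proj(c,W(stayp(-.156,2.15))))
        m=cv2.inRange(h,(8,170,120),(16,255,255)); m[:,:400]=0;m[:,450:]=0;m[:110]=0;m[230:]=0
        p=np.argwhere(m)[:,::-1]; print("tab",p.mean(0),[proj(c,W(lidp(.225,0,.002,A))).round(1) for A in(1.28,1.4)])
print(get_obs()["contact_force"],get_obs()["tcp_pos"])
E
python3 p12.py
```

```text
top bar in box [30.7  1.1] [65.1 25.4] 0.7 [ -1.7088735 -11.9941435] [63.29445  14.166205] n 214
stay [469 148] [483 152] pred2.15 [484.63144116 150.2505581 ]
tab [438.125 147.5  ] [array([439.6, 157.8]), array([440.3, 146.4])]
wrist bar in box [-20.3  -0.6] [111.5  28.5] 0.5 [-75.94154  -14.672631] [35.36005  14.049081] n 3945
[-0.08779246 -0.18496596  0.03013217] [ 0.40398375 -0.23410805  0.19218583]
```

The bar is centred at about (−6, 0) mm and turned about 0.5°. The lid is at about 1.39 rad and the stay is up. Handing in.

```bash
python3 -c "
from bench import bot
print(bot.close_job())"
```

```text
the job is handed in; nothing more can be done
None
```

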